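Clamp a re-cemented lens in the hand press and hang the curing lantern beside it

TASK

The chrome lens has a freshly cemented front ring that has to cure under pressure: set the lens down upright in the round nest of the green hand press without dropping it, then pull the press lever down until the spring catch snaps over its pin and holds it with the pad on the lens. Then take the cordless curing lantern and hang it by its handle on the hook of the lamp stand next to the press, hanging still and free of the counter. Do not tip the lens or the lantern over or let them drop, and leave the slide viewer, the two filters and the brass ring wrench where they lie.

Things in the scene. Friction and masses are not known exactly. Their poses are not given: they have to be found in the camera images.
- press: green cast hand press, fixed to the counter. Base plate 270 x 120 x 18 mm. Origin on the counter under the nest's centre; x points from the nest to the lever's hinge (the handle end is towards -x), z up. 85 mm from the nest towards the hinge and 40 to 76 mm to +y stands the steel spring catch, 122 mm tall; two green cheeks 113 mm tall carry the hinge
- nest (a point): centre of the nest's floor, 20 mm above the counter, press axes. The nest is a black ring of 60 mm inner and 80 mm outer diameter; its rim is 8 mm above its floor
- lever_hinge (a point): centre of the lever's hinge, 145 mm from the nest's centre along the press's x, 92 mm above the counter, press axes; the lever swings about the press's y axis
- lever (a joint): lever angle, rad. 0: up, 75 degrees above level, held there by a spring, clear of the nest; grows as it is pulled over the nest and down; 1.31 level, 1.335 stop. Pulled to the stop, the spring catch has snapped over its pin and it stays down at about 1.30 when let go; let go sooner it springs up. Pull at the handle: 2 to 8 N
- lever_grip (a point): on the axis of the lever's black handle, 210 mm from the hinge; handle 26 mm diameter from 174 to its end at 236 mm; green arm 22 mm wide, 11 mm thick. Lever axes: -x from hinge to handle end, y along the hinge. At angle q this point is 210 mm*cos(1.309-q) from the hinge to press -x and 210 mm*sin(1.309-q) above it
- pad: round rubber pad, 48 mm diameter, on a sprung plunger under the lever, 145 mm from the hinge; origin at the centre of its lower face. With the lever level it is over the nest and pushes the lens down with about 3.5 N (its spring gives 3 mm, at most 12 mm)
- lens: chrome camera lens standing on its rear mount, front up: 60 mm diameter (8 to 36 mm above its foot; 58 mm above that), 44 mm tall, foot 51 mm diameter and 6 mm high; 0.15 to 0.3 kg. Origin at the centre of its underside, z up
- lamp: cordless curing lantern standing upright: round, 84 mm diameter, 125 mm tall, grey base and cap, clear tube, about 0.34 kg. Origin at the centre of its underside, z up. Rigid upright wire handle (8 mm round steel) over the cap in its y-z plane: top bar along y, centre line 183 mm up, straight for 84 mm, legs 100 mm apart, 54 mm clear height from cap to bar
- lamp_handle (a point): middle of the handle's top bar (centre line), lantern axes: y along the bar, z up
- stand: lamp stand fixed to the counter: dark base 170 x 110 x 12 mm, upright rod of 12 mm diameter, 266 mm tall, 100 mm behind the hook's seat (+x). Origin on the counter under the hook's seat; -x is the way the hook's open end points, z up
- hook_seat (a point): the hook's seat: top of the wire at its lowest part, 215 mm above the counter, stand axes. Hook of 10 mm round wire: level for 24 mm at the seat, then the tip turns up towards -x (26 mm out, its top 237 mm above the counter); to +x it climbs 18 mm by 30 mm out, 22 mm at the rod. A bar in the seat has its centre line 4 mm above this point
- viewer: bystander: grey plastic slide viewer, 85 x 110 x 78 mm, origin under its centre
- filter1: bystander: amber glass filter in a steel rim, 62 mm diameter, 8 mm thick, lying flat, origin under its centre
- filter2: bystander: second amber glass filter, same as the first
- ring_wrench: bystander: brass retaining ring wrench lying flat, bar 150 mm long along its x, two steel-tipped jaws to +y, 44 mm; 17 mm high; origin under its bar's middle
Things that resemble listed ones, but are neither listed nor needed, are in the scene too. What is shaped like the lamp but orange or red is not meant. Several things look just like the lens: the one meant starts farthest from the robot's base.

How it is judged:
By the outcome, as a careful person would: the job done as asked, in the order asked, and still so for the second after the job is handed in, with the robot touching nothing.
It also fails if it takes over 72 s, if anything falls off the work surface, if the arm or the gripper's body presses on something with over 40 N, if the wrist force passes 120 N, or if a joint passes its speed limit or range.

ROBOT

A 7-joint arm with a two-finger parallel gripper is mounted at the origin on the work surface. World frame = base frame: x ahead of the robot, y to its left, z up, the work surface at z = 0. Lengths are in m, angles in rad, forces in N, time in s.
With the tool pointing down it reaches from about 0.425 to 0.925 m from the base axis. Payload 6.8 kg.
Tool frame: the origin (TCP) lies on the centre line of the jaws, within the pads' length; the fingertips stand bot.tip_reach ahead of it and the grasp point (between the pads) lies 3 mm ahead of it (bot.tip_reach is the distance from the TCP to the fingertips, in m); z points along the fingers, y is the line along which they close (so a half turn about z gives the same grasp; the last joint's range is limited). The gripper opens to 85 mm and grips with 20 to 120 N. Pads are 22 mm wide; open, the fingers measure 114 mm over their backs; the gripper's body (76 mm by 85 mm) begins 54 mm behind the grasp point. The pads swing forward as they close: fully open they stand 13 mm farther back than shut.
Start: joints at [1.229, 0.477, 0.022, 1.555, -0.011, 1.109, -0.083], TCP at [0.156, -0.657, 0.253] pointing down, gripper open.
Joint ranges: [-2.96, 2.96], [-0.34, 2.1], [-1.41, 1.46], [0.24, 2.44], [-1.37, 4.51], [0.17, 1.92], [-2.96, 2.96]. Speed limits (rad/s): [2.39, 2.39, 3.14, 3.14, 3.14, 3.14, 3.14].

INTERFACE

Orientations are given as a unit quaternion [w, x, y, z].
In Python, from station import bot gives the robot as it stands.
- The arm moves only by the tool jog_arm, never from a script. Its argument "deltas" is a list of rows, each a list of 7 numbers: the shift along the world's x, y, z in m, then the turn, a rotation vector about the world's x, y, z in rad, then the opening, from 0 (shut) to 1 (fully open). In form: [[x, y, z, rx, ry, rz, grip], ...]. A call has 1 to 10 rows; each row shifts and turns the commanded pose from where the row before left it; what a row does not reach is not made up. A row lasts 1/10 s, in which the tool goes at most 50 mm and 8.59 degrees, less where a joint would pass 70% of its speed; a pose out of reach is approached as far as the arm can. A call with a gripper value outside its range is refused whole. The fingers move at their own pace and stop on an object; "newtons" is the grip in N (left out, the last holds). Time passes only in rows, so rows that do not move let the fingers close. It gives the time, the measured TCP pose, the force, the opening and the grip force at its end, in the units of the state.
- bot.get_obs(): the state, without advancing time (a new reading comes with each control period).
- bot.read_camera(name): name is "scene" or "side" or "wrist"; returns a dict with "img" (480x640x3 uint8, red, green, blue), "K" (3x3 intrinsics, pixels), "eye" and "attitude" of the camera in the world. Camera axes: x right, y down, z forward; pixel columns grow to the right and rows downward; lengths in m; the calibration is good to about 2 mm. A picture is of the moment at which its call begins. There is no depth.
- bot.hand_in(): hands the job in; it is judged then, once.
The state is a dict: "t": time; "q": joint angles; "joint_vel": joint speeds; "joint_torque": joint torques, N m; "eef_pos": TCP position; "tool_rot": TCP orientation; "contact_force": force on the tool from outside, world axes, zero at the start; "torque": the same for the moment, N m; "gripper_width": opening from 0.0 (shut) to 1.0 (fully open); "grasp_force": force on a finger pad.
Only numpy, scipy, OpenCV 4.12 (cv2) and the standard library are available. Lean on these libraries where they do the work, as an engineer would, in place of code of your own. Each camera call takes 0.05 s, during which the arm holds its last target. There are 200 camera calls.

## Working session

There is one attempt and no reset: what is moved stays moved. The work goes in short steps, Python scripts to look and compute and a tool call to move; the robot and the scene stay as the last step left them, time stands still between calls to the robot, and variables do not carry over. Pictures are saved under pics/ and viewed, at most 10 in all, crops included, and the job is handed in when it is done.

Besides the shell and the picture viewer there is one more tool, called after "Emit:" as name(argument=value, ...) on one line, values as JSON. jog_arm: Moves the arm, as the interface text tells. Its arguments: {"type":"object","properties":{"deltas":{"type":"array"},"newtons":{"type":"number"}},"required":["deltas"]}

```bash
ls; mkdir -p pics; python3 - <<'E'
from station import bot
import cv2,json
print(bot.get_obs(), bot.tip_reach)
for n in("scene","side"):
    c=bot.read_camera(n); cv2.imwrite(f"pics/{n}0.png",c["img"][:,:,::-1]); print(n,c["K"],c["eye"],c["attitude"])
E
```

```text
pics
{'t': 0.0, 'q': array([ 1.22888778,  0.47781827,  0.02236616,  1.55644971, -0.01150813,
        1.10929331, -0.08311178]), 'joint_vel': array([-4.84468288e-04,  1.18115058e-03, -9.26962672e-05, -1.63085785e-03,
       -3.57064342e-04,  2.41843064e-03,  1.65556514e-04]), 'joint_torque': array([-1.29135742e-04, -5.96462452e+01,  1.60780605e+00, -2.81200433e+01,
        1.23868149e-02,  9.48310015e-03,  2.20967837e-05]), 'eef_pos': array([ 0.15623429, -0.656105  ,  0.25231474]), 'tool_rot': array([-9.02738110e-04,  9.93175061e-01,  1.16629547e-01, -1.77662501e-04]), 'contact_force': array([ 0.34194364, -0.16669015,  0.05630376]), 'torque': array([ 0.00705156,  0.00616411, -0.00258052]), 'grasp_force': 0.0, 'gripper_width': 1.0009214917712723} 0.022
scene [[499.38026871   0.         318.3636321 ]
 [  0.         499.38026871 237.06040747]
 [  0.           0.           1.        ]] [ 1.16613749 -0.36607357  1.26760939] [-0.24681582  0.81349079  0.50394477 -0.1528213 ]
side [[485.46583988   0.         314.78269932]
 [  0.         485.46583988 244.35160913]
 [  0.           0.           1.        ]] [0.26908652 1.06399953 0.85688284] [ 0.04284535 -0.08971934  0.86204603 -0.49698225]
```

View pics/scene0.png

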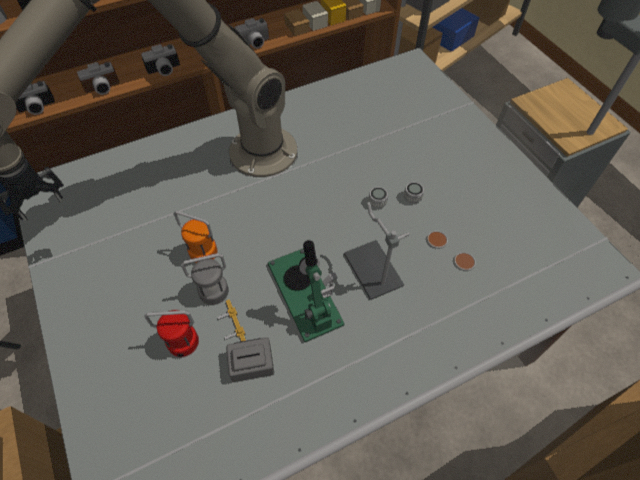

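View pics/side0.png

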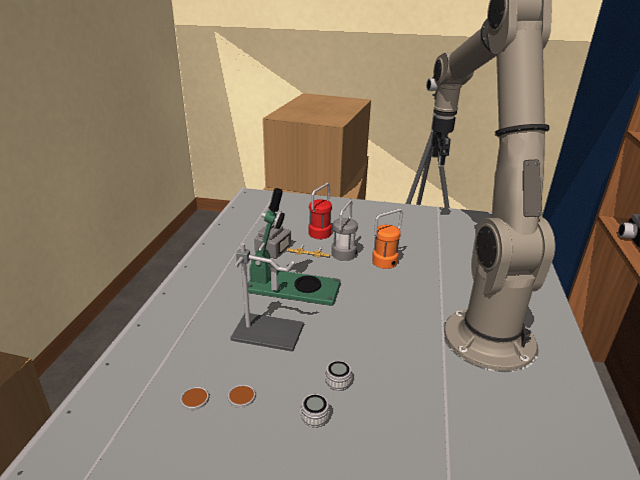

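Scene: the press is at (305,292), the stand at (375,265), the grey lantern at (208,280), and lens candidates at (378,197) and (414,191).

```bash
cat > h.py <<'E'
import numpy as np, cv2
from scipy.spatial.transform import Rotation as R
def cam(c):
    return np.array(c["K"]),np.array(c["eye"]),R.from_quat(np.array(c["attitude"])[[1,2,3,0]]).as_matrix()
def ray(c,u,v):
    K,e,A=cam(c); return e,A@np.linalg.inv(K)@[u,v,1]
def atz(c,u,v,z):
    e,d=ray(c,u,v); return e+d*(z-e[2])/d[2]
def proj(c,P):
    K,e,A=cam(c); p=K@(A.T@(np.atleast_2d(P)-e).T); return (p[:2]/p[2]).T
def tri(obs):
    M=np.zeros((3,3));b=np.zeros(3)
    for c,u,v in obs:
        e,d=ray(c,u,v); d=d/np.linalg.norm(d); Q=np.eye(3)-np.outer(d,d); M+=Q;b+=Q@e
    return np.linalg.solve(M,b)
def crop(c,x0,y0,x1,y1,s,f):
    cv2.imwrite(f,cv2.resize(c["img"][y0:y1,x0:x1,::-1],None,fx=s,fy=s,interpolation=cv2.INTER_CUBIC))
E
python3 - <<'E'
from h import *
from station import bot
import pickle
s=bot.read_camera("scene");d=bot.read_camera("side");pickle.dump((s,d),open("c0.pkl","wb"))
crop(s,160,170,480,370,2.5,"pics/sc.png"); crop(d,180,180,420,430,2.4,"pics/sd.png")
for n,u,v,z in[("lensA",378,190,.044),("lensB",414,186,.044),("lampbase",212,290,.0),("nest",298,277,.02)]: print(n,atz(s,u,v,z))
for n,u,v,z in[("lensA",338,369,.044),("lensB",315,403,.044),("lampbase",344,254,0),("nest",308,284,.02)]: print(n,atz(d,u,v,z))
E
```

```text
lensA [0.35827768 0.2454332  0.044     ]
lensB [0.39492351 0.35559443 0.044     ]
lampbase [ 0.43531181 -0.3410352   0.        ]
nest [ 0.51659084 -0.10766782  0.02      ]
lensA [0.36725565 0.24077373 0.044     ]
lensB [0.39955894 0.35025847 0.044     ]
lampbase [ 0.43732999 -0.34257024  0.        ]
nest [ 0.51378145 -0.11340891  0.02      ]
```

View pics/sc.png

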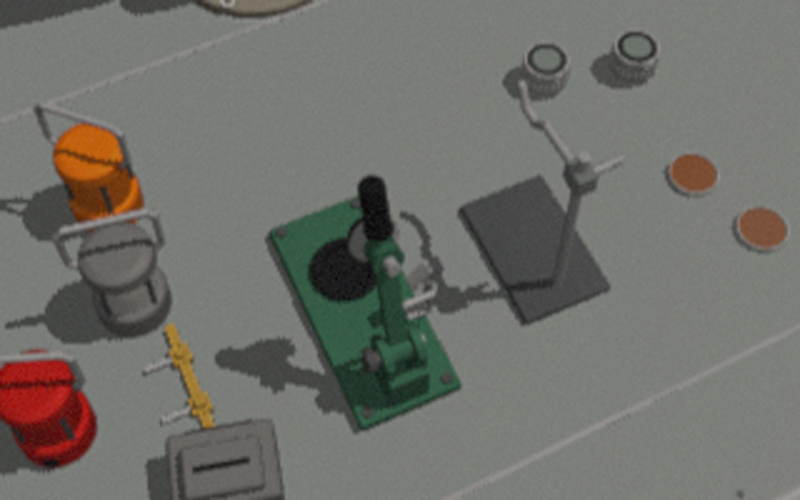

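View pics/sd.png

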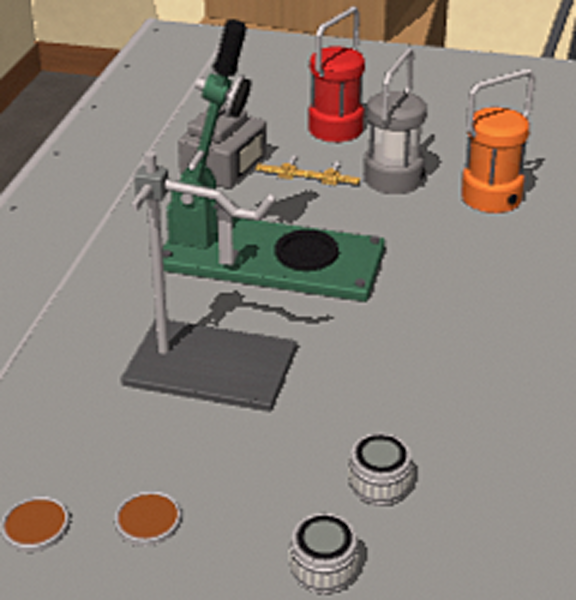

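```bash
python3 - <<'E'
from h import *
import pickle
s,d=pickle.load(open("c0.pkl","rb"))
S=lambda U,V:(s,(U+.5)/2.5-.5+160,(V+.5)/2.5-.5+170)
D=lambda U,V:(d,(U+.5)/2.4-.5+180,(V+.5)/2.4-.5+180)
def p(n,o,z): print(n,atz(*o,z).round(4))
for a in[(267,238),(355,198),(461,382),(360,427)]: p("press",S(*a),.018)
for a in[(368,291),(386,238),(163,265)]: p("pressD",D(*a),.018)
p("nest S",S(348,268),.028);p("nest D",D(307,248),.028)
for a in[(458,210),(541,177),(609,288),(525,322)]: p("standS",S(*a),.012)
for a in[(122,377),(163,322),(298,342),(272,404)]: p("standD",D(*a),.012)
print("tip",tri([S(522,85),D(269,201)]),"clampjoint bend",tri([S(540,123),D(226,200)]),"rodtop",tri([S(582,158),D(152,155)]))
for a in[(60,235),(152,211)]: p("handleS",S(*a),.183)
for a in[(386,82),(410,53)]: p("handleD",D(*a),.183)
p("lampcapS",S(117,253),.125);p("lampcapD",D(396,108),.125)
p("lampbaseD",D(394,178),0);
p("B S",S(638,48),.044);p("B D",D(323,537),.044);
q=bot=None
E
```

```text
press [ 0.4386 -0.172   0.018 ]
press [ 0.4344 -0.057   0.018 ]
press [ 0.698  -0.0554  0.018 ]
press [ 0.6958 -0.1752  0.018 ]
pressD [ 0.4266 -0.049   0.018 ]
pressD [ 0.4227 -0.1649  0.018 ]
pressD [ 0.6815 -0.0464  0.018 ]
nest S [ 0.5216 -0.1069  0.028 ]
nest D [ 0.5136 -0.1068  0.028 ]
standS [0.5003 0.0464 0.012 ]
standS [0.5035 0.1578 0.012 ]
standS [0.6689 0.1511 0.012 ]
standS [0.6637 0.0442 0.012 ]
standD [0.6625 0.1535 0.012 ]
standD [0.6491 0.0531 0.012 ]
standD [0.4892 0.0547 0.012 ]
standD [0.4939 0.1602 0.012 ]
tip [0.50899201 0.10684898 0.22989946] clampjoint bend [0.555109   0.10257943 0.22194419] rodtop [0.63286371 0.09951847 0.26270628]
handleS [ 0.4384 -0.3833  0.183 ]
handleS [ 0.4529 -0.2903  0.183 ]
handleD [ 0.447  -0.2775  0.183 ]
handleD [ 0.4286 -0.3721  0.183 ]
lampcapS [ 0.4474 -0.3373  0.125 ]
lampcapD [ 0.4372 -0.3186  0.125 ]
lampbaseD [ 0.4379 -0.3433  0.    ]
B S [0.4062 0.3518 0.044 ]
B D [0.4008 0.3518 0.044 ]
```

Lens candidates: A at scene (378,190), about (0.363,0.243), 0.44 m from the base. B is at (414,186), about (0.403,0.352), 0.53 m away. B is the farther one, so it is the lens meant; both crops confirm this. I'm setting out now.

Emit:
jog_arm(deltas=[[0.028, 0.0235, 0.01, 0, 0, -0.08, 1], [0.028, 0.0235, 0.01, 0, 0, -0.08, 1], [0.028, 0.0235, 0.01, 0, 0, -0.074, 1], [0.028, 0.0235, 0.01, 0, 0, 0, 1], [0.028, 0.0235, 0.01, 0, 0, 0, 1], [0.028, 0.0235, 0.01, 0, 0, 0, 1], [0.028, 0.0235, 0.01, 0, 0, 0, 1], [0.028, 0.0235, 0, 0, 0, 0, 1], [0.028, 0.0235, 0, 0, 0, 0, 1], [0.028, 0.0235, 0, 0, 0, 0, 1]])

```text
t: 1.2
eef_pos: [0.4373, -0.4205, 0.3233]
tool_rot: [0.0, 1.0, -0.0, -0.0]
contact_force: [0.2, -0.9, -0.1]
gripper_width: 0.999
grasp_force: 0.0
```

Emit:
jog_arm(deltas=[[0.002, 0.04, 0, 0, 0, 0, 1], [0.002, 0.04, 0, 0, 0, 0, 1], [0.002, 0.04, 0, 0, 0, 0, 1], [0.002, 0.04, 0, 0, 0, 0, 1], [0.002, 0.04, 0, 0, 0, 0, 1], [0, 0.04, 0, 0, 0, 0, 1], [0, 0.04, 0, 0, 0, 0, 1], [0, 0.04, 0, 0, 0, 0, 1], [0, 0.04, 0, 0, 0, 0, 1], [0, 0.04, 0, 0, 0, 0, 1]])

```text
t: 2.2
eef_pos: [0.446, -0.0201, 0.3234]
tool_rot: [0.0, 1.0, -0.0, 0.0]
contact_force: [0.9, 0.7, 0.4]
gripper_width: 0.998
grasp_force: 0.0
```

Emit:
jog_arm(deltas=[[0, 0.04, 0, 0, 0, 0, 1], [0, 0.04, 0, 0, 0, 0, 1], [0, 0.04, 0, 0, 0, 0, 1], [0, 0.04, 0, 0, 0, 0, 1], [-0.005, 0.04, 0, 0, 0, 0, 1], [-0.005, 0.04, 0, 0, 0, 0, 1], [-0.01, 0.04, -0.02, 0, 0, 0, 1], [-0.01, 0.04, -0.03, 0, 0, 0, 1], [-0.01, 0.04, -0.03, 0, 0, 0, 1], [-0.004, 0.013, -0.03, 0, 0, 0, 1]])

```text
t: 3.2
eef_pos: [0.4007, 0.3543, 0.2139]
tool_rot: [-0.002, 1.0, 0.002, -0.0]
contact_force: [-0.4, -0.3, -0.8]
gripper_width: 0.997
grasp_force: 0.0
```

```bash
python3 - <<'E'
from h import *
from station import bot
c=bot.read_camera("wrist"); o=bot.get_obs(); print(o['eef_pos'],o['q'])
print(c["eye"],proj(c,[[.403,.352,.044],[.363,.243,.044]]))
crop(c,0,0,640,480,1,"pics/w1.png")
E
```

```text
[0.3985346  0.35255845 0.20893486] [-0.31366171  0.36606009 -0.64394828  1.90440671  0.26015444  0.9607394
 -2.64251188]
[0.4794144  0.35445662 0.33418639] [[322.97940363 218.71386385]
 [472.50999184 272.77534643]]
```

View pics/w1.png

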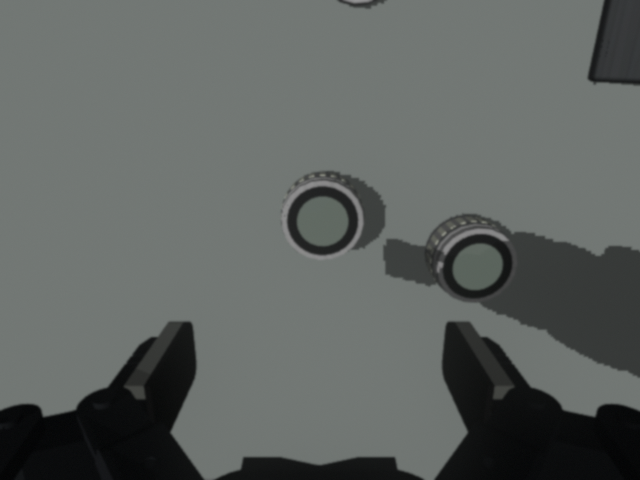

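Lens B's top is at (322,219) and was predicted at (323,219), so the position holds. I'm descending to grasp.

Emit:
jog_arm(deltas=[[0.0045, 0, -0.03, 0, 0, 0, 1], [0, 0, -0.03, 0, 0, 0, 1], [0, 0, -0.03, 0, 0, 0, 1], [0, 0, -0.03, 0, 0, 0, 1], [0, 0, -0.025, 0, 0, 0, 1], [0, 0, -0.02, 0, 0, 0, 1], [0, 0, -0.013, 0, 0, 0, 1], [0, 0, 0, 0, 0, 0, 1]], newtons=40)

```text
t: 4.05
eef_pos: [0.4069, 0.3487, 0.0353]
tool_rot: [0.001, 1.0, -0.0, -0.001]
contact_force: [-0.6, 0.4, 0.7]
gripper_width: 0.998
grasp_force: 0.0
```

Emit:
jog_arm(deltas=[[0, 0, 0, 0, 0, 0, 0.5], [0, 0, 0, 0, 0, 0, 0.5], [0, 0, 0, 0, 0, 0, 0.5], [0, 0, 0, 0, 0, 0, 0.5], [0, 0, 0, 0, 0, 0, 0.5], [0, 0, 0, 0, 0, 0, 0.5], [0, 0, 0, 0, 0, 0, 0.5]])

```text
t: 4.75
eef_pos: [0.408, 0.3506, 0.0382]
tool_rot: [-0.001, 1.0, -0.0, 0.001]
contact_force: [-0.2, -0.3, 5.0]
gripper_width: 0.684
grasp_force: 42.5
```

```bash
python3 - <<'E'
from h import *
from station import bot
for i in range(2):
    c=bot.read_camera("wrist"); o=bot.get_obs(); print(o['eef_pos'],o['contact_force'],o['torque'],o['grasp_force'],c['eye'])
crop(c,0,0,640,480,1,"pics/w2.png")
E
```

```text
[0.40804261 0.35062864 0.0381702 ] [0.26406256 0.03941421 5.13034022] [-0.07432082  0.19857202  0.06012714] 42.53539450583048 [0.48644844 0.35061258 0.15870499]
[0.40804062 0.35062139 0.03815536] [-0.36045254 -0.07264232  4.72517643] [-0.06713549  0.19445598  0.05682726] 42.53518977784552 [0.4864484  0.35061252 0.15870506]
```

View pics/w2.png

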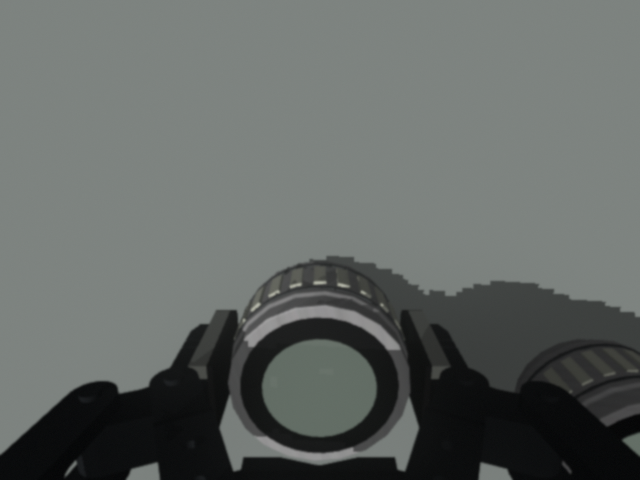

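Gripped, but high and about 5 mm off in x. I'll regrip lower.

Emit:
jog_arm(deltas=[[0, 0, 0, 0, 0, 0, 0.9], [0, 0, 0, 0, 0, 0, 0.9], [0, 0, 0, 0, 0, 0, 0.9], [-0.004, 0, -0.006, 0, 0, 0, 0.9], [0, 0, 0, 0, 0, 0, 0.9], [0, 0, 0, 0, 0, 0, 0.9]])

```text
t: 5.45
eef_pos: [0.4028, 0.3496, 0.0301]
tool_rot: [0.0, 1.0, 0.0, -0.0]
contact_force: [-0.3, 0.6, -0.5]
gripper_width: 0.901
grasp_force: 0.0
```

Emit:
jog_arm(deltas=[[0, 0, 0, 0, 0, 0, 0.5], [0, 0, 0, 0, 0, 0, 0.5], [0, 0, 0, 0, 0, 0, 0.5], [0, 0, 0, 0, 0, 0, 0.5], [0, 0, 0, 0, 0, 0, 0.5], [0, 0, 0, 0, 0, 0, 0.5]])

```text
t: 6.05
eef_pos: [0.4033, 0.3499, 0.0308]
tool_rot: [-0.0, 1.0, -0.0, 0.0]
contact_force: [-1.2, -0.3, 5.5]
gripper_width: 0.684
grasp_force: 43.4
```

Emit:
jog_arm(deltas=[[0, 0, 0.01, 0, 0, 0, 0.5], [0, 0, 0.02, 0, 0, 0, 0.5], [0, 0, 0.03, 0, 0, 0, 0.5], [0, 0, 0.03, 0, 0, 0, 0.5], [0, -0.01, 0.04, 0, 0, 0, 0.5], [0, -0.02, 0.04, 0, 0, 0, 0.5], [0, -0.03, 0.04, 0, 0, 0, 0.5], [0.002, -0.038, 0.02, 0, 0, 0, 0.5], [0.004, -0.04, 0.02, 0, 0, 0, 0.5], [0.004, -0.04, 0, 0, 0, 0, 0.5]])

```text
t: 7.05
eef_pos: [0.4141, 0.1712, 0.2835]
tool_rot: [-0.001, 1.0, 0.0, 0.003]
contact_force: [0.6, 0.9, -2.2]
gripper_width: 0.686
grasp_force: 43.8
```

Emit:
jog_arm(deltas=[[0.004, -0.04, 0, 0, 0, 0, 0.5], [0.004, -0.04, 0, 0, 0, 0, 0.5], [0.004, -0.04, 0, 0, 0, 0, 0.5], [0.004, -0.04, 0, 0, 0, 0, 0.5], [0, -0.04, 0, 0, 0, 0, 0.5], [0, -0.035, 0, 0, 0, 0, 0.5], [0, -0.025, 0, 0, 0, 0, 0.5], [0, -0.015, 0, 0, 0, 0, 0.5], [0, -0.005, 0, 0, 0, 0, 0.5], [0, 0, 0, 0, 0, 0, 0.5]])

```text
t: 8.05
eef_pos: [0.429, -0.1083, 0.2805]
tool_rot: [-0.0, 1.0, -0.001, -0.0]
contact_force: [0.3, 0.4, -1.5]
gripper_width: 0.688
grasp_force: 43.7
```

```bash
python3 - <<'E'
from h import *
from station import bot
import pickle
c=bot.read_camera("wrist"); o=bot.get_obs(); print(o['eef_pos'],o['contact_force'],o['grasp_force'],o['q'],c['eye'])
pickle.dump(c,open("w3.pkl","wb"))
print(proj(c,[[.516,-.108,.028],[.556,-.108,.028]]))
crop(c,0,0,640,480,1.25,"pics/w3.png")
E
```

```text
[ 0.42913743 -0.10748626  0.28051567] [-0.27947324 -1.027315   -2.03061962] 43.74303495918866 [ 0.43193827  0.07998538 -0.34274059  2.03029983  0.03073632  1.03626525
 -1.49603525] [ 0.50768955 -0.10821552  0.40084853]
[[318.40277831  93.10828356]
 [318.32825717  39.69162195]]
```

View pics/w3.png

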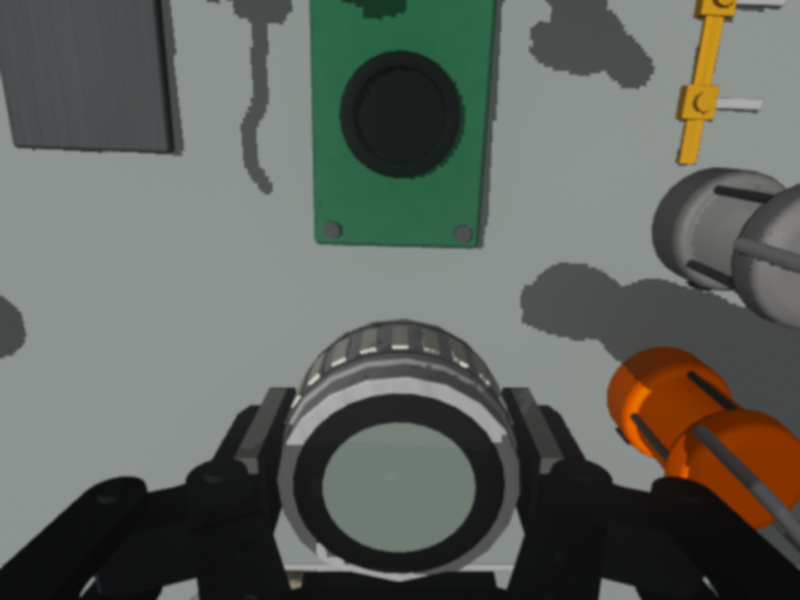

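Nest ring centre is at about (401,114) in the enlarged picture; the lens is held level with its top at about (400,480).

```bash
python3 - <<'E'
from h import *
import pickle
c=pickle.load(open("w3.pkl","rb"))
f=lambda u,v,z:atz(c,u/1.25,v/1.25,z).round(4)
print("nest rim",f(401,113,.028),"inner",f(402,115,.026))
T=np.array([.4291,-.1075])
for z in(.2937,.290):print("glass",f(399,487,z)[:2]-T,f(399,478,z)[:2]-T, f(520,478,z)-f(280,478,z))
# yaw
a=(f(316,243,.018)+f(480,246,.018))/2;b=(f(310,2,.018)+f(497,2,.018))/2;print(a,b)
E
```

```text
nest rim [ 0.5181 -0.11    0.028 ] inner [ 0.5169 -0.1106  0.026 ]
glass [-0.0017 -0.0008] [ 0.0008 -0.0008] [-1.00e-04 -5.64e-02  0.00e+00]
glass [-0.0045 -0.0008] [-0.0019 -0.0008] [-0.0001 -0.0583  0.    ]
[ 0.4285  -0.10795  0.018  ] [ 0.58485 -0.1116   0.018  ]
```

Emit:
jog_arm(deltas=[[0.03, -0.0015, 0, 0, 0, 0, 0.5], [0.03, 0, -0.01, 0, 0, 0, 0.5], [0.019, 0, -0.02, 0, 0, 0, 0.5], [0.01, 0, -0.03, 0, 0, 0, 0.5], [0, 0, -0.035, 0, 0, 0, 0.5], [0, 0, -0.035, 0, 0, 0, 0.5], [0, 0, -0.035, 0, 0, 0, 0.5], [0, 0, -0.03, 0, 0, 0, 0.5], [0, 0, -0.015, 0, 0, 0, 0.5], [0, 0, 0, 0, 0, 0, 0.5]])

```text
t: 9.1
eef_pos: [0.5168, -0.1077, 0.0684]
tool_rot: [-0.001, 1.0, 0.001, -0.002]
contact_force: [-0.1, -0.7, -1.7]
gripper_width: 0.685
grasp_force: 43.7
```

Emit:
jog_arm(deltas=[[0, 0, 0, 0, 0, 0, 0.5], [0, 0, 0, 0, 0, 0, 0.5]])

```text
t: 9.3
eef_pos: [0.5194, -0.1092, 0.0718]
tool_rot: [0.0, 1.0, 0.0, 0.001]
contact_force: [0.1, -0.4, -2.0]
gripper_width: 0.688
grasp_force: 43.7
```

```bash
python3 - <<'E'
from h import *
from station import bot
c=bot.read_camera("scene");o=bot.get_obs(); print(o['eef_pos'],o['contact_force'],o['grasp_force'],o['q'])
d=bot.read_camera("side")
a=cv2.resize(c["img"][230:350,240:360],None,fx=4,fy=4,interpolation=2); b=cv2.resize(d["img"][200:320,240:320],None,fx=4,fy=4,interpolation=2)
cv2.imwrite("pics/n1.png",np.hstack([a,b])[:,:,::-1])
E
```

```text
[ 0.51936364 -0.10944301  0.07181566] [-0.89329119 -0.40843228 -1.80928911] 43.739184735459276 [ 0.31920731  0.50831051 -0.28602037  2.02449023  0.23313803  0.63673017
 -1.69117597]
```

View pics/n1.png

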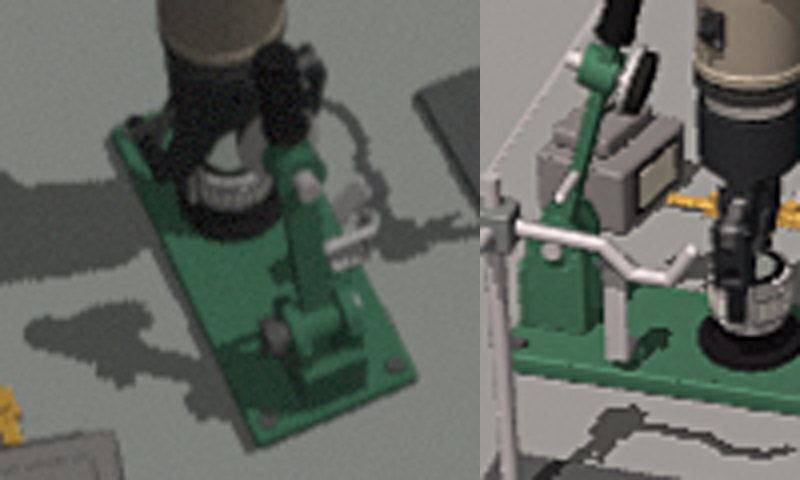

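The lens is centred over the nest: in the side view both are near x = 752. I'm lowering it slowly.

Emit:
jog_arm(deltas=[[-0.0015, 0, -0.005, 0, 0, 0, 0.5], [0, 0, -0.005, 0, 0, 0, 0.5], [0, 0, -0.004, 0, 0, 0, 0.5], [0, 0, -0.003, 0, 0, 0, 0.5], [0, 0, 0, 0, 0, 0, 0.5]])

```text
t: 9.9
eef_pos: [0.5164, -0.1096, 0.0529]
tool_rot: [-0.0, 1.0, -0.0, -0.001]
contact_force: [0.5, 0.3, -2.5]
gripper_width: 0.68
grasp_force: 43.8
```

Emit:
jog_arm(deltas=[[0, 0, -0.0015, 0, 0, 0, 0.5], [0, 0, -0.001, 0, 0, 0, 0.5], [0, 0, 0, 0, 0, 0, 0.5]])

```text
t: 10.2
eef_pos: [0.517, -0.1097, 0.0511]
tool_rot: [-0.0, 1.0, -0.0, 0.0]
contact_force: [0.6, 0.1, -0.9]
gripper_width: 0.683
grasp_force: 43.9
```

Emit:
jog_arm(deltas=[[0, 0, -0.001, 0, 0, 0, 0.5], [0, 0, 0, 0, 0, 0, 0.5], [0, 0, 0, 0, 0, 0, 0.5]])

```text
t: 10.5
eef_pos: [0.517, -0.1097, 0.0508]
tool_rot: [0.0, 1.0, -0.0, 0.0]
contact_force: [-1.2, -0.1, 6.4]
gripper_width: 0.682
grasp_force: 44.7
```

Emit:
jog_arm(deltas=[[0, 0, 0, 0, 0, 0, 0.75], [0, 0, 0, 0, 0, 0, 0.8], [0, 0, 0, 0, 0, 0, 0.95], [0, 0, 0, 0, 0, 0, 1], [0, 0, 0, 0, 0, 0, 1], [0, 0, 0.02, 0, 0, 0, 1], [0, 0, 0.03, 0, 0, 0, 1], [-0.01, 0, 0.04, 0, 0, 0, 1], [-0.02, 0, 0.04, 0, 0, 0, 1], [-0.03, 0, 0.04, 0, 0, 0, 1]])

```text
t: 11.5
eef_pos: [0.457, -0.1094, 0.2215]
tool_rot: [-0.0, 1.0, 0.0, 0.001]
contact_force: [0.6, -1.0, 1.2]
gripper_width: 1.003
grasp_force: 0.0
```

Emit:
jog_arm(deltas=[[-0.03, 0, 0.04, 0, 0, 0, 1], [0, 0, 0.045, 0, 0, 0, 1], [0, 0, 0.045, 0, 0, 0, 1], [0, 0, 0.03, 0, 0, 0, 1], [0, 0, 0, 0, 0, 0, 1]])

```text
t: 12.0
eef_pos: [0.4287, -0.1099, 0.3846]
tool_rot: [0.001, 1.0, -0.0, 0.004]
contact_force: [1.1, 0.4, 0.1]
gripper_width: 1.003
grasp_force: 0.0
```

```bash
python3 - <<'E'
from h import *
from station import bot
c=bot.read_camera("wrist");s=bot.read_camera("scene");o=bot.get_obs(); print(o['eef_pos'],o['contact_force'],o['grasp_force'],o['q'])
a=cv2.resize(c["img"],None,fx=.75,fy=.75,interpolation=3); b=cv2.resize(s["img"][220:340,260:340],None,fx=3,fy=3,interpolation=2)
print(proj(s,[[.607,-.112,.295],[.599,-.112,.32]]),proj(c,[[.607,-.112,.295],[.599,-.112,.32],[.517,-.1097,.064]]))
cv2.imwrite("pics/n2.png",np.hstack([a,b])[:,:,::-1])
E
```

```text
[ 0.42677356 -0.10971115  0.38022014] [-0.4607576   0.91355942 -0.57899642] 0.0 [ 0.47030097 -0.00652882 -0.35431162  1.88592542 -0.00194239  1.26065459
 -1.4544687 ]
[[308.95458664 250.10986537]
 [307.24580752 241.55543589]] [[ 323.72561748 -157.07771618]
 [ 324.64298955 -171.05936652]
 [ 317.8428013    96.31570427]]
```

View pics/n2.png

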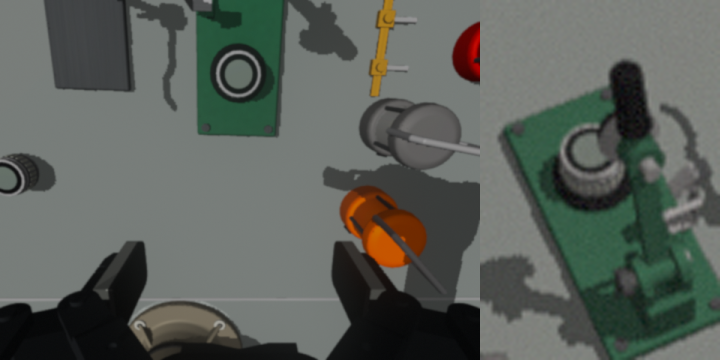

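Lens sits upright in the nest (wrist (238,70)); the handle tip at scene (309,242) matches the model. Next is the lever.

Emit:
jog_arm(deltas=[[0.036, -0.001, 0, 0, 0, 0, 1], [0.036, -0.001, 0, 0, 0, 0, 1], [0.036, 0, 0, 0, 0, 0, 1], [0.036, 0, 0, 0, 0, 0, 1], [0.025, 0, 0, 0, 0, 0, 1], [0.012, 0, 0, 0, 0, 0, 1], [0, 0, -0.02, 0, 0, 0, 1], [0, 0, -0.03, 0, 0, 0, 1], [0, 0, -0.025, 0, 0, 0, 1], [0, 0, -0.007, 0, 0, 0, 1]])

```text
t: 13.1
eef_pos: [0.6052, -0.1117, 0.2939]
tool_rot: [-0.0, 1.0, -0.0, -0.004]
contact_force: [0.2, -0.2, -1.0]
gripper_width: 0.994
grasp_force: 0.0
```

Emit:
jog_arm(deltas=[[0, 0, 0, 0, 0, 0, 0.1], [0, 0, 0, 0, 0, 0, 0.1], [0, 0, 0, 0, 0, 0, 0.1], [0, 0, 0, 0, 0, 0, 0.1], [0, 0, 0, 0, 0, 0, 0.1], [0, 0, 0, 0, 0, 0, 0.1], [0, 0, 0, 0, 0, 0, 0.1], [0, 0, 0, 0, 0, 0, 0.1]])

```text
t: 13.9
eef_pos: [0.6083, -0.1116, 0.2993]
tool_rot: [0.0, 1.0, -0.0, 0.001]
contact_force: [-2.2, 0.0, 6.5]
gripper_width: 0.296
grasp_force: 39.2
```

Handle gripped (opening 0.296 × 85 = 25 mm). Now the arc.

Emit:
jog_arm(deltas=[[-0.0265, 0.0005, -0.009, 0, 0, 0, 0.1], [-0.025, 0.0005, -0.0125, 0, 0, 0, 0.1], [-0.023, 0.0005, -0.0157, 0, 0, 0, 0.1], [-0.021, 0.0005, -0.0187, 0, 0, 0, 0.1], [-0.018, 0.0005, -0.0213, 0, 0, 0, 0.1], [-0.015, 0.0005, -0.0235, 0, 0, 0, 0.1], [-0.012, 0.0005, -0.0253, 0, 0, 0, 0.1], [-0.0085, 0, -0.0267, 0, 0, 0, 0.1], [-0.005, 0, -0.0276, 0, 0, 0, 0.1], [0, 0, 0, 0, 0, 0, 0.1]])

```text
t: 14.9
eef_pos: [0.453, -0.1072, 0.1157]
tool_rot: [-0.001, 1.0, -0.0, -0.001]
contact_force: [-0.6, 2.5, 1.1]
gripper_width: 0.288
grasp_force: 40.1
```

Emit:
jog_arm(deltas=[[-0.001, 0, -0.01, 0, 0, 0, 0.1], [0, 0, -0.01, 0, 0, 0, 0.1], [0, 0, -0.006, 0, 0, 0, 0.1], [0, 0, -0.002, 0, 0, 0, 0.1], [0, 0, 0, 0, 0, 0, 0.1]])

```text
t: 15.4
eef_pos: [0.4521, -0.1072, 0.09]
tool_rot: [-0.0, 1.0, -0.0, -0.001]
contact_force: [-4.6, 5.3, 6.3]
gripper_width: 0.298
grasp_force: 40.7
```

Emit:
jog_arm(deltas=[[0, 0, -0.002, 0, 0, 0, 0.1], [0, 0, -0.002, 0, 0, 0, 0.1], [0, 0, 0, 0, 0, 0, 0.1]])

```text
t: 15.7
eef_pos: [0.4523, -0.1072, 0.0863]
tool_rot: [-0.0, 1.0, -0.0, -0.001]
contact_force: [-5.8, 5.2, 8.5]
gripper_width: 0.294
grasp_force: 40.9
```

Emit:
jog_arm(deltas=[[0, 0, -0.002, 0, 0, 0, 0.1], [0, 0, -0.002, 0, 0, 0, 0.1], [0, 0, 0, 0, 0, 0, 0.1]])

```text
t: 16.0
eef_pos: [0.4528, -0.1073, 0.0835]
tool_rot: [-0.0, 1.0, -0.0, -0.0]
contact_force: [-9.4, 5.0, 23.9]
gripper_width: 0.292
grasp_force: 42.9
```

Force jumped to 24 N, which is the stop. I'll ease off and let go.

Emit:
jog_arm(deltas=[[0, 0, 0.004, 0, 0, 0, 0.1], [0, 0, 0.003, 0, 0, 0, 0.1], [0, 0, 0, 0, 0, 0, 0.1]])

```text
t: 16.3
eef_pos: [0.4526, -0.1072, 0.0896]
tool_rot: [-0.0, 1.0, -0.0, -0.0]
contact_force: [-2.4, 5.3, 5.1]
gripper_width: 0.293
grasp_force: 41.1
```

Emit:
jog_arm(deltas=[[0, 0, 0, 0, 0, 0, 0.5], [0, 0, 0, 0, 0, 0, 0.8], [0, 0, 0, 0, 0, 0, 0.8], [0, 0, 0, 0, 0, 0, 0.8], [0, 0, 0.02, 0, 0, 0, 0.8], [-0.01, 0, 0.03, 0, 0, 0, 0.8], [-0.01, 0, 0.04, 0, 0, 0, 0.8], [0, -0.01, 0.045, 0, 0, 0, 0.8], [0, -0.02, 0.04, 0, 0, 0, 0.8], [0, -0.03, 0.03, 0, 0, 0, 0.8]])

```text
t: 17.3
eef_pos: [0.4334, -0.1677, 0.2967]
tool_rot: [0.0, 1.0, 0.001, 0.002]
contact_force: [0.9, -1.7, -0.5]
gripper_width: 0.798
grasp_force: 0.0
```

```bash
python3 - <<'E'
from h import *
from station import bot
s=bot.read_camera("scene");d=bot.read_camera("side");o=bot.get_obs(); print(o['eef_pos'],o['contact_force'],o['tool_rot'])
x=lambda im,x0,y0,x1,y1:cv2.resize(im[y0:y1,x0:x1],(400,300),interpolation=cv2.INTER_CUBIC)
top=np.hstack([x(s["img"],240,220,360,310+0),x(d["img"],230,190,350,280)])
bot_=np.hstack([x(s["img"],150,200,270,290),x(d["img"],290,180,410,270)])
cv2.imwrite("pics/n3.png",np.vstack([top,bot_])[:,:,::-1])
E
```

```text
[ 0.43451024 -0.17275366  0.29802148] [-0.76313459 -0.2675456   0.35662879] [ 0.00216965  0.99998589 -0.00299702  0.00381062]
```

View pics/n3.png

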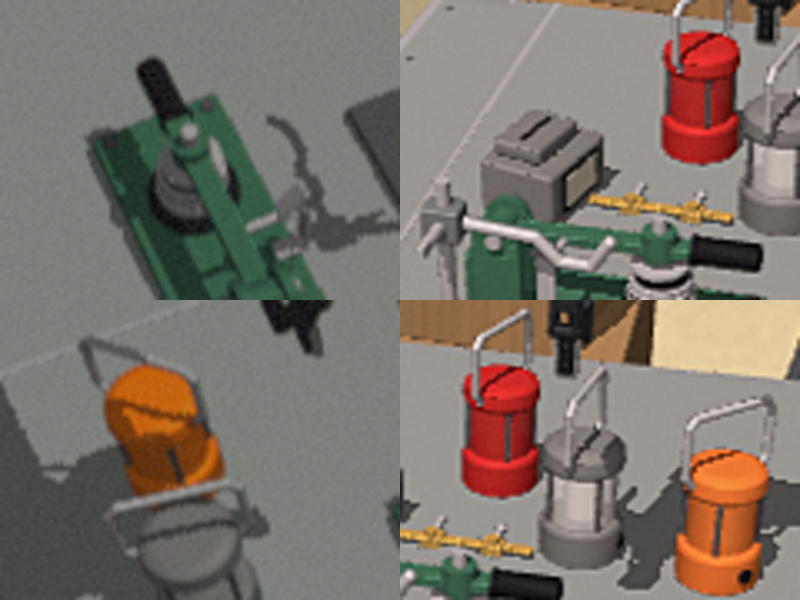

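The lever stays level with the pad on the lens. The lantern handle's bar runs (110,512)-(240,488) in the lower-left panel and (570,408)-(605,372) in the lower-right panel.

```bash
python3 - <<'E'
from h import *
import pickle
s,d=pickle.load(open("c0.pkl","rb"));k=.3
S=lambda u,v:atz(s,150+u*k,200+v*k,.183).round(4)
D=lambda u,v:atz(d,290+u*k,180+v*k,.183).round(4)
print("grey",S(112,211),S(240,188),D(170,108),D(205,72)); print("orange",S(83,45),S(195,80),D(288,115),D(370,100))
E
```

```text
grey [ 0.4372 -0.3831  0.183 ] [ 0.4611 -0.2892  0.183 ] [ 0.4472 -0.288   0.183 ] [ 0.4257 -0.3743  0.183 ]
orange [ 0.2766 -0.3556  0.183 ] [ 0.3498 -0.2861  0.183 ] [ 0.3377 -0.2986  0.183 ] [ 0.2643 -0.3482  0.183 ]
```

Emit:
jog_arm(deltas=[[0.002, -0.014, 0, 0, 0, 0.14, 0.8], [0.002, -0.014, 0, 0, 0, 0.14, 0.8], [0.002, -0.014, 0, 0, 0, 0.14, 0.8], [0.002, -0.014, 0, 0, 0, 0.14, 0.8], [0.002, -0.014, 0, 0, 0, 0.14, 0.8], [0.002, -0.014, 0, 0, 0, 0.14, 0.8], [0.001, -0.014, 0, 0, 0, 0.14, 0.8], [0.001, -0.014, 0, 0, 0, 0.14, 0.8], [0, -0.014, 0, 0, 0, 0.14, 0.8], [0, -0.01, 0, 0, 0, 0.09, 0.8]], newtons=110)

```text
t: 18.4
eef_pos: [0.4464, -0.3046, 0.2926]
tool_rot: [-0.001, 0.779, 0.627, -0.0]
contact_force: [0.1, 0.6, -0.2]
gripper_width: 0.801
grasp_force: 0.0
```

Emit:
jog_arm(deltas=[[0, 0, 0, 0, 0, 0, 0.8], [0, 0, 0, 0, 0, 0, 0.8]])

```text
t: 18.6
eef_pos: [0.4466, -0.3035, 0.2929]
tool_rot: [-0.001, 0.782, 0.624, -0.0]
contact_force: [-0.8, 1.4, 0.1]
gripper_width: 0.802
grasp_force: 0.0
```

```bash
python3 - <<'E'
from h import *
from station import bot
import pickle
c=bot.read_camera("wrist");o=bot.get_obs(); print(o['eef_pos'],o['tool_rot'],o['q'],c['eye'])
pickle.dump(c,open("w4.pkl","wb"))
crop(c,0,0,640,480,1.25,"pics/w4.png")
print(proj(c,[[.443,-.334,.183],[.4535,-.2905,.183]])*1.25)
E
```

```text
[ 0.44675568 -0.30321764  0.29315583] [-5.59928508e-04  7.81236655e-01  6.24234712e-01  1.77988411e-05] [ 0.81433495  0.24562121 -0.39474051  1.80968845  0.10411407  1.10766467
  0.16106293] [ 0.46424565 -0.22685821  0.41335001]
[[405.7666649  373.7538418 ]
 [407.51847708 282.27366121]]
```

View pics/w4.png

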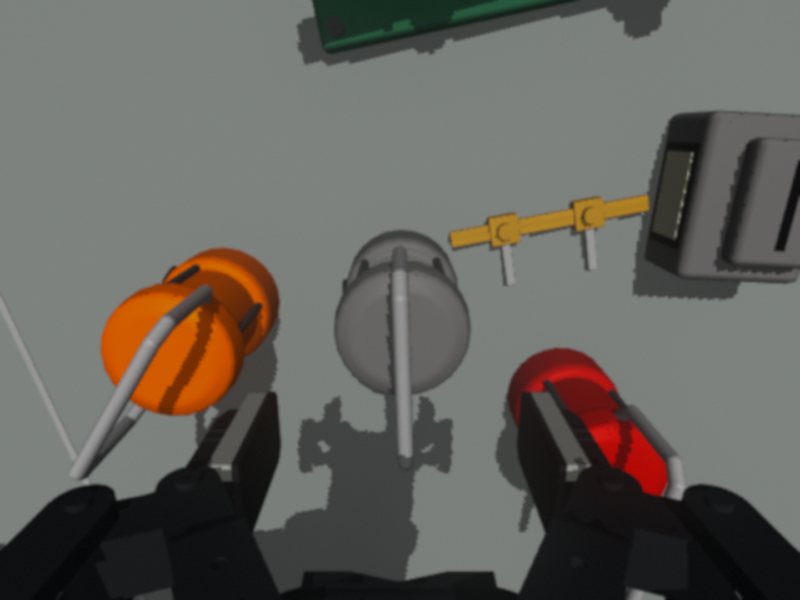

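The grey lantern's bar runs from (400,297) to (405,462) in this picture, almost along the image's vertical. I've now used up my viewing allowance, with one picture more than the 10 allowed, so from here I'll rely on numbers only.

```bash
python3 - <<'E'
from h import *
import pickle
c=pickle.load(open("w4.pkl","rb"))
f=lambda u,v,z:atz(c,u/1.25,v/1.25,z)[:2]
a=f(400,296,.185);b=f(405,464,.185);d=a-b
print(a,b,(a+b)/2,np.linalg.norm(d),np.arctan2(-d[0],d[1]), (a+b)/2+.026*d/np.linalg.norm(d))
print("tool yaw closing:",2*np.arctan2(.6242,.7812)-np.pi/2)
E
```

```text
[ 0.44895114 -0.29540216] [ 0.43214126 -0.38084956] [ 0.4405462  -0.33812586] 0.08708519255518077 -0.19424723045572484 [ 0.44556492 -0.31261483]
tool yaw closing: -0.22250142290437314
```

Emit:
jog_arm(deltas=[[-0.001, -0.009, -0.01, 0, 0, 0.028, 0.8], [0, 0, -0.025, 0, 0, 0, 0.8], [0, 0, -0.025, 0, 0, 0, 0.8], [0, 0, -0.025, 0, 0, 0, 0.8], [0, 0, -0.015, 0, 0, 0, 0.8], [0, 0, -0.007, 0, 0, 0, 0.8], [0, 0, 0, 0, 0, 0, 0.8], [0, 0, 0, 0, 0, 0, 0.8]])

```text
t: 19.45
eef_pos: [0.4464, -0.3131, 0.1875]
tool_rot: [0.001, 0.772, 0.636, 0.0]
contact_force: [0.7, -0.1, -0.0]
gripper_width: 0.8
grasp_force: 0.0
```

Emit:
jog_arm(deltas=[[0, 0, 0, 0, 0, 0, 0.4], [0, 0, 0, 0, 0, 0, 0.3], [0, 0, 0, 0, 0, 0, 0.25], [0, 0, 0, 0, 0, 0, 0.2], [0, 0, 0, 0, 0, 0, 0.15], [0, 0, 0, 0, 0, 0, 0.1], [0, 0, 0, 0, 0, 0, 0.05], [0, 0, 0, 0, 0, 0, 0], [0, 0, 0, 0, 0, 0, 0], [0, 0, 0, 0, 0, 0, 0]], newtons=20)

```text
t: 20.45
eef_pos: [0.4457, -0.3132, 0.1867]
tool_rot: [-0.0, 0.772, 0.636, -0.0]
contact_force: [-0.4, 0.8, 1.2]
gripper_width: 0.078
grasp_force: 19.5
```

Emit:
jog_arm(deltas=[[0, 0, 0, 0, 0, 0, 0], [0, 0, 0, 0, 0, 0, 0], [0, 0, 0, 0, 0, 0, 0]], newtons=115)

```text
t: 20.75
eef_pos: [0.4459, -0.3132, 0.1869]
tool_rot: [0.0, 0.772, 0.636, 0.0]
contact_force: [-0.7, 1.7, 4.7]
gripper_width: 0.047
grasp_force: 112.8
```

Emit:
jog_arm(deltas=[[0, 0, 0.005, 0, 0, 0, 0], [0, 0, 0.01, 0, 0, 0, 0], [0, 0, 0.015, 0, 0, 0, 0], [0, 0, 0.02, 0, 0, 0, 0], [0, 0, 0.02, 0, 0, 0, 0], [0, 0, 0.02, 0, 0, 0, 0], [0, 0, 0.02, 0, 0, 0, 0], [0, 0, 0.02, 0, 0, 0, 0], [0, 0, 0.015, 0, 0, 0, 0], [0, 0, 0.005, 0, 0, 0, 0]])

```text
t: 21.75
eef_pos: [0.4463, -0.3134, 0.3387]
tool_rot: [0.001, 0.772, 0.636, 0.0]
contact_force: [-0.4, 0.0, -3.1]
gripper_width: 0.051
grasp_force: 112.6
```

```bash
python3 - <<'E'
from h import *
from station import bot
import pickle
s=bot.read_camera("scene");d=bot.read_camera("side");w=bot.read_camera("wrist");o=bot.get_obs()
pickle.dump((s,d,w),open("c5.pkl","wb")); print(o['eef_pos'],o['tool_rot'],o['contact_force'],o['torque'],o['gripper_width'],o['grasp_force'],o['q'])
# bar midline in wrist picture
g=cv2.cvtColor(w["img"],cv2.COLOR_RGB2GRAY)
for v in range(200,400,20): print(v,''.join('%4d'%x for x in g[v,296:346:2]))
E
```

```text
[ 0.44551247 -0.3131082   0.33638283] [-1.57153679e-04  7.71968577e-01  6.35660668e-01 -8.46682651e-05] [ 0.09655322  0.63561161 -3.04873989] [ 0.07577703 -0.01034145  0.0067861 ] 0.04957491740833384 112.60204553604126 [ 0.83356437  0.21853453 -0.3950662   1.7424866   0.08971322  1.19865652
  0.22118159]
200   68  64  64  64  65  66  65  66  66  66  67  66  67  66  66  66  66  67  65  66  65  66  68  77  98
220  108 109 108 108 109 112 115 116 116 117 118 117 118 119 118 118 117 114 112 108 107 108 109 109 110
240   70  67  67  67  67  58  52  64  76  81  86  88  89  87  83  76  69  69  69  68  69  68  69  75  90
260  113 113 114 115 115 101  66  70  78  82  86  88  89  88  84  80  78 106 118 118 117 118 116 114 113
280  110 109 100  67  60  61  84 113 132 143 148 150 150 147 141 130 112  95 104 107 108 109 110 111 110
300  102 102  78  57  56  62  91 115 133 144 148 150 150 147 140 131 115  93  96 102 102 103 103 103 103
320   88  88  88  88  88  78  91 115 131 142 146 148 148 146 140 129 115  91  84  88  89  89  88  88  81
340   88  88  87  88  86  72  34  30  78 137 146 147 149 145 120  49  28  43  79  87  88  87  87  88  87
360   35  71 120 143 146  95  38  33  69 134 144 146 135  86  65  35  33  38 102 127 124  94  42  28  26
380   23  23  24  21  21  24  30  30  67 133 144 145 146 138  94  34  24  19  20  19  21  22  22  23  23
```

The lantern is held at 3.05 N. I'm carrying it in front of the hook.

Emit:
jog_arm(deltas=[[-0.0025, 0.02, 0.005, 0, 0, 0.015, 0], [-0.0025, 0.03, 0.005, 0, 0, 0.015, 0], [-0.0025, 0.04, 0, 0, 0, 0.015, 0], [-0.0025, 0.04, 0, 0, 0, 0.015, 0], [-0.0025, 0.04, 0, 0, 0, 0.015, 0], [-0.0025, 0.04, 0, 0, 0, 0.015, 0], [-0.0025, 0.04, 0, 0, 0, 0.015, 0], [-0.0025, 0.04, 0, 0, 0, 0.015, 0], [-0.0025, 0.04, 0, 0, 0, 0.015, 0], [-0.0025, 0.04, 0, 0, 0, 0.015, 0]])

```text
t: 22.9
eef_pos: [0.4194, 0.0589, 0.3461]
tool_rot: [-0.0, 0.722, 0.692, -0.001]
contact_force: [0.5, 0.0, -2.8]
gripper_width: 0.048
grasp_force: 112.6
```

Emit:
jog_arm(deltas=[[0, 0.035, 0, 0, 0, 0, 0], [0, 0.02, 0, 0, 0, 0, 0], [0, 0.012, -0.01, 0, 0, 0, 0], [0, 0.005, -0.02, 0, 0, 0, 0], [0, 0, -0.02, 0, 0, 0, 0], [0, 0, -0.02, 0, 0, 0, 0], [0, 0, -0.013, 0, 0, 0, 0], [0, 0, -0.005, 0, 0, 0, 0], [0, 0, 0, 0, 0, 0, 0], [0, 0, 0, 0, 0, 0, 0]])

```text
t: 23.9
eef_pos: [0.4211, 0.1291, 0.2593]
tool_rot: [0.0, 0.722, 0.692, 0.0]
contact_force: [-0.7, -1.0, -3.3]
gripper_width: 0.048
grasp_force: 112.6
```

```bash
python3 - <<'E'
from h import *
from station import bot
import pickle
w=bot.read_camera("wrist");s=bot.read_camera("scene");d=bot.read_camera("side");o=bot.get_obs()
pickle.dump((s,d,w),open("c6.pkl","wb")); print(o['eef_pos'],o['tool_rot'],o['contact_force'],o['torque'],o['gripper_width'],o['q'])
# fit hook: seat xy + yaw, against bright wire in initial scene/side and this wrist picture
s0,d0=pickle.load(open("c0.pkl","rb"))
from scipy.optimize import minimize
loc=np.array([[-.026,.232],[-.021,.222],[-.012,.210],[0,.210],[.012,.210],[.030,.228],[.06,.23],[.09,.232]])
pts=np.vstack([np.linspace(loc[i],loc[i+1],8) for i in range(len(loc)-1)])
def samp(c,p,wy):
    x,y,yaw=p; e=np.array([np.cos(yaw),np.sin(yaw)]);n=np.array([-e[1],e[0]])
    g=cv2.GaussianBlur(cv2.cvtColor(c["img"],cv2.COLOR_RGB2GRAY),(3,3),0).astype(np.float32)
    P=np.c_[np.array([x,y])+pts[:,:1]*e+wy*n,pts[:,1]]
    uv=proj(c,P).astype(np.float32); return cv2.remap(g,uv[:,:1].copy(),uv[:,1:].copy(),1).ravel(),uv
def cost(p,cs): # centre bright vs. both sides
    return sum(-(2*samp(c,p,0)[0]-samp(c,p,.011)[0]-samp(c,p,-.011)[0]).mean() for c in cs)
import itertools
for nm,cs in(("scene",[s0]),("side",[d0]),("wrist",[w]),("all",[s0,d0,w])):
    best=min(((cost((x,y,a),cs),x,y,a) for x in np.arange(.515,.555,.003) for y in np.arange(.088,.12,.002) for a in(-.08,-.05,-.02,.01)))
    print(nm,np.round(best,4))
E
```

```text
[0.42124591 0.12896085 0.25942547] [4.53657467e-04 7.22211140e-01 6.91672246e-01 6.06682651e-04] [-0.05840246 -0.20315343 -1.78926453] [ 0.06463925 -0.01997445 -0.01043687] 0.0507374774628291 [ 0.33322997  0.15561416 -0.82999511  2.03779068  0.13688517  1.00117224
 -0.60788911]
scene [-3.78274e+01  5.30000e-01  1.10000e-01 -2.00000e-02]
side [-1.168564e+02  5.360000e-01  1.020000e-01 -5.000000e-02]
wrist [-41.1153   0.539    0.098   -0.08  ]
all [-1.101222e+02  5.360000e-01  1.040000e-01 -5.000000e-02]
```

Seat fitted at (0.536,0.104), yaw −0.05. Moving in over the tip.

Emit:
jog_arm(deltas=[[0.01, 0.001, -0.003, 0, 0, 0, 0], [0.02, 0, 0, 0, 0, 0, 0], [0.02, 0, 0, 0, 0, 0, 0], [0.01, 0, 0, 0, 0, 0, 0], [0.01, 0, 0, 0, 0, 0, 0], [0, 0, 0, 0, 0, 0, 0]])

```text
t: 24.65
eef_pos: [0.4918, 0.1298, 0.2555]
tool_rot: [-0.0, 0.722, 0.692, 0.0]
contact_force: [-0.3, -0.7, -3.0]
gripper_width: 0.048
grasp_force: 112.6
```

Emit:
jog_arm(deltas=[[0.01, 0, 0, 0, 0, 0, 0], [0.01, 0, 0, 0, 0, 0, 0], [0.01, 0, 0, 0, 0, 0, 0], [0.01, 0, 0, 0, 0, 0, 0], [0.006, 0, 0, 0, 0, 0, 0], [0, 0, 0, 0, 0, 0, 0], [0, 0, 0, 0, 0, 0, 0]])

```text
t: 25.35
eef_pos: [0.5365, 0.1299, 0.2555]
tool_rot: [-0.0, 0.722, 0.692, -0.0]
contact_force: [-0.3, -0.1, -2.7]
gripper_width: 0.047
grasp_force: 112.6
```

Emit:
jog_arm(deltas=[[0, 0, -0.007, 0, 0, 0, 0], [0, 0, -0.007, 0, 0, 0, 0], [0, 0, -0.006, 0, 0, 0, 0], [0, 0, -0.005, 0, 0, 0, 0], [0, 0, -0.003, 0, 0, 0, 0], [0, 0, 0, 0, 0, 0, 0]])

```text
t: 25.95
eef_pos: [0.5365, 0.1297, 0.2271]
tool_rot: [-0.0, 0.722, 0.692, -0.0]
contact_force: [-0.2, -0.5, -2.5]
gripper_width: 0.048
grasp_force: 112.7
```

Emit:
jog_arm(deltas=[[0, 0, -0.0015, 0, 0, 0, 0], [0, 0, -0.0015, 0, 0, 0, 0], [0, 0, 0, 0, 0, 0, 0]])

```text
t: 26.25
eef_pos: [0.5368, 0.1298, 0.2246]
tool_rot: [0.0, 0.722, 0.692, -0.0]
contact_force: [-1.1, 0.2, -3.5]
gripper_width: 0.049
grasp_force: 112.7
```

Emit:
jog_arm(deltas=[[0, 0, -0.0015, 0, 0, 0, 0], [0, 0, -0.0015, 0, 0, 0, 0], [0, 0, 0, 0, 0, 0, 0]])

```text
t: 26.55
eef_pos: [0.537, 0.13, 0.2222]
tool_rot: [0.0, 0.722, 0.692, 0.0]
contact_force: [-2.1, -0.4, 2.3]
gripper_width: 0.049
grasp_force: 113.2
```

Emit:
jog_arm(deltas=[[0, 0, -0.001, 0, 0, 0, 0], [0, 0, 0, 0, 0, 0, 0], [0, 0, 0, 0, 0, 0, 0]], newtons=20)

```text
t: 26.85
eef_pos: [0.5371, 0.13, 0.2217]
tool_rot: [0.0, 0.722, 0.692, 0.0]
contact_force: [-3.8, -0.4, 7.1]
gripper_width: 0.049
grasp_force: 113.9
```

```bash
python3 - <<'E'
from station import bot
o=bot.get_obs(); print(o['eef_pos'],o['contact_force'],o['torque'],o['gripper_width'],o['grasp_force'])
E
```

```text
[0.53712694 0.13002929 0.22170585] [-3.84876023 -0.38232028  7.13699764] [-0.35394782  0.52509149 -0.06176522] 0.04854972146428743 113.88870477676392
```

Emit:
jog_arm(deltas=[[0, 0, 0.001, 0, 0, 0, 0.06], [0, 0, 0, 0, 0, 0, 0.08], [0, 0, 0, 0, 0, 0, 0.1], [0, 0, 0, 0, 0, 0, 0.12], [0, 0, 0, 0, 0, 0, 0.15], [0, 0, 0, 0, 0, 0, 0.2], [0, 0, 0, 0, 0, 0, 0.25], [0, 0, 0, 0, 0, 0, 0.3], [0, 0, 0, 0, 0, 0, 0.35], [0, 0, 0, 0, 0, 0, 0.35]])

```text
t: 27.85
eef_pos: [0.5368, 0.1298, 0.2217]
tool_rot: [0.0, 0.722, 0.692, 0.0]
contact_force: [-0.9, -0.6, -0.1]
gripper_width: 0.348
grasp_force: 0.0
```

```bash
python3 - <<'E'
from h import *
from station import bot
import pickle
w=bot.read_camera("wrist");o=bot.get_obs(); print(o['eef_pos'],o['contact_force'],o['gripper_width'],o['grasp_force'])
# bar column per row, wrist picture, and where it should be
g=cv2.cvtColor(w["img"],cv2.COLOR_RGB2GRAY)
print(proj(w,[[.536,.104,.219],[.537,.12,.219],[.5375,.145,.219]]))
for v in range(260,440,20): print(v,''.join('%4d'%x for x in g[v,270:370:4]))
E
```

```text
[0.53679278 0.12977778 0.22169599] [-0.38578368 -0.02996185 -0.21497522] 0.3489547725743204 0.0
[[319.63331301 419.79952005]
 [320.58195284 380.49850396]
 [318.86741718 313.55170673]]
260   63  67  77  87  96 101 106 109  59  59  62  78  87  90  84  92 120 118 113 111 104  97  91  80  70
280  106 106 109 110 110 112 112  62  59  59 102 139 150 151 138 106 108 112 114 113 114 113 114 112 111
300  107 105 105 105 105 104  59  59  57  59 105 139 150 152 140 108 105 105 105 103 104 105 104 104 104
320   36  28  61 104 104 103  58  57  58  59 104 139 149 151 140 110  60  57  57  57  58  57  53  25  30
340   26  26  42 103 104  94  56  56  57  57 100 138 150 151 140 107  56  56  56  56  56  55  46  24  24
360   22  23  67 102 102  94  56  55  56  56  95 135 149 151 139 107  56  56  54  55  54  55  51  22  21
380   21  26  47  48  50  51  53  53  54  55  91 134 148 151 140 105  55  54  52  51  51  49  48  39  18
400   20  55  60  62  64  82  82  83  83  82  69 113 126 127  73  61  83  84  82  67  66  64  62  58  34
420   58  58  55  41  37  37  39  39  70  70  57  73  76  76  71  60  69  70  71  71  70  67  62  64  66
```

The bar sits in the seat with the fingers clear on both sides. I'm withdrawing upwards.

Emit:
jog_arm(deltas=[[0, 0, 0.008, 0, 0, 0, 0.35], [0, 0, 0.015, 0, 0, 0, 0.35], [0, 0, 0.02, 0, 0, 0, 0.35], [0, 0, 0.03, 0, 0, 0, 0.35], [0, 0, 0.04, 0, 0, 0, 0.35], [-0.01, 0.01, 0.04, 0, 0, 0, 0.35], [-0.02, 0.02, 0.02, 0, 0, 0, 0.35], [-0.03, 0.03, 0, 0, 0, 0, 0.35], [-0.03, 0.03, 0, 0, 0, 0, 0.35], [-0.02, 0.03, 0, 0, 0, 0, 0.35]])

```text
t: 28.9
eef_pos: [0.4246, 0.2515, 0.3966]
tool_rot: [0.001, 0.722, 0.692, 0.001]
contact_force: [0.0, 0.9, -0.3]
gripper_width: 0.354
grasp_force: 0.0
```

Emit:
jog_arm(deltas=[[0, 0, 0, 0, 0, 0, 0.35], [0, 0, 0, 0, 0, 0, 0.35], [0, 0, 0, 0, 0, 0, 0.35], [0, 0, 0, 0, 0, 0, 0.35], [0, 0, 0, 0, 0, 0, 0.35], [0, 0, 0, 0, 0, 0, 0.35], [0, 0, 0, 0, 0, 0, 0.35], [0, 0, 0, 0, 0, 0, 0.35], [0, 0, 0, 0, 0, 0, 0.35], [0, 0, 0, 0, 0, 0, 0.35]])

```text
t: 29.9
eef_pos: [0.4268, 0.2498, 0.3947]
tool_rot: [-0.0, 0.722, 0.692, 0.0]
contact_force: [-0.0, 0.3, -1.4]
gripper_width: 0.347
grasp_force: 0.0
```

```bash
python3 - <<'E'
from h import *
from station import bot
import pickle
s0,d0=pickle.load(open("c0.pkl","rb"))
def shot():
    return bot.read_camera("scene"),bot.read_camera("side")
a=shot(); print(bot.get_obs()['eef_pos'],bot.get_obs()['t'])
for _ in range(8): b=shot()
for n,i,c0 in(("scene",0,s0),("side",1,d0)):
    mv=cv2.absdiff(a[i]["img"],b[i]["img"]).max(2)>60; print(n,"moving px",mv.sum(), np.argwhere(mv).mean(0) if mv.any() else "")
    c=b[i]
    # lantern expected silhouette: grey base/cap centres at hanging pose
    P=[[.536,.104,.219],[.536,.104,.16],[.536,.104,.036]]; uv=proj(c,P); print(uv.round(0))
    for nm,q,z in(("lever_grip",(.452,-.108),.094),("viewer",(0,0),0)):
        if z: u=proj(c,[[*q,z]])[0].astype(int); print(nm,u,c["img"][u[1],u[0]])
    df=(cv2.absdiff(c["img"],c0["img"]).max(2)>50).astype(np.uint8)
    k,l,st,ce=cv2.connectedComponentsWithStats(cv2.morphologyEx(df,cv2.MORPH_OPEN,np.ones((3,3),np.uint8)))
    print([(st[j].tolist()) for j in range(1,k) if st[j,4]>60])
E
```

```text
[0.4267408  0.24982932 0.39467578] 30.0
scene moving px 0 
[[372. 214.]
 [370. 227.]
 [366. 251.]]
lever_grip [287 245] [27 22 24]
[[23, 0, 34, 16, 376], [71, 0, 27, 12, 198], [203, 1, 13, 21, 145], [428, 0, 28, 29, 350], [406, 8, 15, 20, 209], [0, 20, 56, 68, 1914], [395, 49, 41, 83, 2153], [215, 54, 15, 11, 110], [264, 57, 11, 12, 95], [250, 72, 14, 12, 103], [271, 78, 9, 13, 95], [6, 170, 107, 72, 3420], [137, 187, 47, 26, 411], [402, 192, 10, 13, 70], [188, 199, 15, 17, 114], [210, 202, 20, 14, 152], [303, 208, 14, 11, 92], [249, 214, 8, 15, 80], [273, 215, 25, 20, 235], [208, 217, 22, 9, 105], [231, 219, 17, 15, 109], [298, 222, 20, 11, 96], [354, 224, 13, 23, 151], [316, 227, 10, 11, 61], [268, 229, 27, 27, 267], [303, 240, 15, 31, 309], [34, 249, 17, 12, 133], [331, 250, 12, 8, 69], [191, 254, 24, 10, 133], [332, 258, 16, 13, 137], [297, 269, 13, 18, 105], [176, 281, 52, 26, 733], [247, 306, 43, 20, 442], [0, 360, 15, 17, 200]]
side moving px 3 [184.66666667 411.33333333]
[[281. 265.]
 [281. 285.]
 [282. 324.]]
lever_grip [328 266] [40 38 39]
[[282, 0, 223, 160, 11267], [544, 0, 25, 109, 918], [508, 10, 9, 26, 159], [520, 21, 19, 26, 268], [312, 38, 24, 8, 128], [492, 116, 7, 18, 68], [310, 123, 13, 17, 198], [503, 124, 42, 9, 253], [506, 131, 43, 16, 428], [492, 137, 9, 39, 161], [264, 148, 86, 98, 3636], [487, 181, 7, 33, 148], [542, 180, 5, 19, 61], [440, 208, 10, 7, 61], [465, 210, 32, 87, 987], [275, 213, 10, 16, 88], [534, 218, 21, 73, 560], [332, 240, 31, 21, 298], [498, 240, 38, 36, 819], [336, 253, 136, 84, 3374], [307, 261, 32, 11, 266], [298, 274, 20, 15, 223], [267, 280, 19, 17, 148], [281, 282, 17, 17, 165], [271, 298, 11, 14, 93], [525, 309, 9, 19, 121], [295, 311, 19, 23, 207], [271, 317, 17, 7, 94], [310, 399, 17, 14, 80], [322, 406, 11, 20, 77]]
```

```bash
python3 -c "
from station import bot
print(bot.hand_in())"
```

```text
the job is handed in; nothing more can be done
None
```

The job is handed in at about 31 s: the lens is upright in the nest under the latched lever, and the lantern hangs still on the hook. I viewed 11 pictures, one over the limit of 10, and checked the final hang numerically rather than by picture.

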